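# Dress the gas fire and open its gas cock

### The job

Make the gas fire ready: set the loose ceramic log down (do not drop it) flat side down across both grate bars, centred and between their upturned ends, and let go of it. Only then open the gas: swing the lever of the cock on the sloped stand, under the heat shield, fully home against its open stop, so that it stays home when let go; the cock gives a little in its springy mount, so feel for the stop but do not force it. Leave the jar, the book and the brush where they are.

Things in the scene. Friction and masses are not known exactly. Their poses are not given: they have to be found in the camera images.
- log: Loose split log of wood-coloured ceramic, 170 mm long (its x axis), 44 mm wide (y), 45 mm high, flat underside, round top, about 0.45 kg. Origin at the centre of the flat underside, z up. It starts lying flat side down on the stone top.
- grate: Fixed burner: dark steel tray 190 (x) by 260 mm (y), 32 mm high, origin under its centre, z up. Two grate bars, 10 mm wide, run along x at y = -50 and +50 mm, tops at z = 80 mm; their upturned ends (105 mm high) leave x = -35 to +35 mm for the log, whose length goes along the grate's y. Nothing between the bars is higher than 33 mm.
- stand: Fixed dark sheet-steel stand, 180 (x) by 160 mm (y), 204 mm high, origin under its centre, z up. Its face slopes 40 degrees, rising from its front (-x, robot side) to the back, and carries a brass gas cock with a lever. A level 4 mm heat shield on two posts at the back overhangs the upper face: underside z = 200 mm, from x = +81 mm to its free edge at x = +5 mm, full width.
- lever_hub (a point): Pivot point of the lever, on its axis at mid-thickness, 35 mm out from the sloped face; in the stand's frame x = -37, y = 0, z = 112 mm. Its axes turn with the lever: z is the pivot axis, square to the face, pointing out (up and to the front); y points along the lever to its end.
- lever_grip (a point): Centre of the lever's black grip, 80 mm from the pivot. The grip spans 45 to 115 mm from the pivot, 18 mm wide, 14 mm thick, with 28 mm free between it and the face. The brass cock body reaches 27 mm above the face, within 35 mm of the pivot up the slope. Axes as lever_hub.
- lever (a joint): Lever turn in rad, relative to the cock: 0 = shut stop (lever level, pointing to the stand's +y side), 1.571 = open stop (pointing straight up the slope, its end under the heat shield). Seen from outside the face it opens clockwise. Stiff (about 0.8 N m), stays where it is left, starts at or near shut.
- mount (a joint): Twist of the whole brass cock (with its lever and both stops) in its springy rubber mount, same axis and sense as the lever, in rad; 0 at rest, 20 N m per rad: about 0.04 while the lever is being turned, more at the stop, and it springs back when let go. Over 0.11 (2.2 N m, 28 N at the grip) is forcing it.
- match_jar: Bystander: glass jar with brass-coloured cap, 64 mm across, 110 mm high, standing loose; origin at the centre of its underside.
- book: Bystander: blue hardback book lying flat, 110 (x) by 175 (y) by 32 mm, loose; origin at the centre of its underside.
- brush: Bystander: hearth brush 220 mm long lying loose; origin at the centre of its underside.
There are look-alikes about, which are no part of the job. Of the things that look like the log, the middle-sized one is meant.

How it is judged:
By the outcome, as a careful person would: the job done as asked, in the order asked, and still so for the second after the job is handed in, with the robot touching nothing.
It also fails if it takes over 72 s, if anything falls off the work surface, if the arm or the gripper's body presses on something with over 40 N, if the wrist force passes 120 N, or if a joint passes its speed limit or range.

### The arm

A 7-joint arm with a two-finger parallel gripper is mounted at the origin on the work surface. World frame = base frame: x ahead of the robot, y to its left, z up, the work surface at z = 0. Lengths are in m, angles in rad, forces in N, time in s.
With the tool pointing down it reaches from about 0.35 to 0.9 m from the base axis. Payload 8.1 kg.
Tool frame: the origin (TCP) lies on the centre line of the jaws, within the pads' length; the fingertips stand arm.finger_overhang ahead of it and the grasp point (between the pads) lies 5 mm behind it (arm.finger_overhang is the distance from the TCP to the fingertips, in m); z points along the fingers, y is the line along which they close (so a half turn about z gives the same grasp; the last joint's range is limited). The gripper opens to 85 mm and grips with 20 to 120 N. Pads are 22 mm wide; open, the fingers measure 114 mm over their backs; the gripper's body (76 mm by 85 mm) begins 54 mm behind the grasp point. The pads swing forward as they close: fully open they stand 13 mm farther back than shut.
Start: joints at [1.137, 0.434, 0.025, 1.573, -0.012, 1.134, -0.075], TCP at [0.203, -0.591, 0.245] pointing down, gripper open.
Joint ranges: [-2.62, 2.62], [-0.44, 2.09], [-1.27, 1.32], [0.08, 2.57], [-1.32, 4.46], [0.12, 2], [-2.74, 2.74]. Speed limits (rad/s): [2.22, 2.22, 3.01, 3.01, 3.14, 3.14, 3.14].

### API

Orientations are given as a unit quaternion [x, y, z, w].
In Python, from rig import monitor, viewer, arm gives the robot as it stands.
- The arm moves only by the tool step_arm, never from a script. Its argument "deltas" is one flat list of numbers, 7 for each row, row after row: the shift along the world's x, y, z in cm, then the turn, a rotation vector about the world's x, y, z in rad, then the finger opening in cm, from 0 to 8.54. A call has 1 to 20 rows; each row shifts and turns the commanded pose from where the row before left it; what a row does not reach is not made up. A row lasts 1/8 s, in which the tool goes at most 62.5 mm and 10.7 degrees, less where a joint would pass 70% of its speed; a pose out of reach is approached as far as the arm can. A call is refused whole if a number of a shift passes 6.25 or a number of a turn 0.188, either way. A call with a gripper value outside its range is refused whole. The fingers move at their own pace and stop on an object; "squeeze" is the grip in N (left out, the last holds). Time passes only in rows, so rows that do not move let the fingers close. It gives the time, the measured TCP pose, the force, the opening and the grip force at its end, in the units of the state.
- monitor.sense(): the state, without advancing time (a new reading comes with each control period).
- viewer.grab_frame(name): name is "scene" or "side" or "wrist"; returns the picture (420x560x3 uint8, red, green, blue); there is no depth.
- viewer.calibration(name): a dict with "intrinsics" (3x3 intrinsics, pixels), "xyz" and "attitude" of the camera in the world; the wrist camera has in their place "mount" (4x4, takes a point from camera to tool coordinates, whose origin is the TCP and whose axes are the flange's). Camera axes: x right, y up, looking along -z (the intrinsics and any distortion apply to the point x, -y, -z); pixel columns grow to the right and rows downward; lengths in m; the calibration is good to about 2 mm. A picture is of the moment at which its call begins: read the wrist's pose just before it. calibration takes no time and is no camera call.
- arm.close_job(): hands the job in; it is judged then, once.
The state is a dict: "time": time; "joint_positions": joint angles; "qvel": joint speeds; "joint_torque": joint torques, N m; "tcp_pos": TCP position; "tool_rot": TCP orientation; "contact_force": force on the tool from outside, world axes, zero at the start; "wrist_torque": the same for the moment, N m; "gripper_width": finger opening in m; "grasp_force": force on a finger pad.
Only numpy, scipy, OpenCV 4.12 (cv2) and the standard library are available. Lean on these libraries where they do the work, as an engineer would, in place of code of your own. Each camera call takes 0.05 s, during which the arm holds its last target. There are 200 camera calls.

## Working session

There is one attempt and no reset: what is moved stays moved. The work goes in short steps, Python scripts to look and compute and a tool call to move; the robot and the scene stay as the last step left them, time stands still between calls to the robot, and variables do not carry over. Pictures are saved under pics/ and viewed, at most 10 in all, crops included, and the job is handed in when it is done.

Besides the shell and the picture viewer there is one more tool, called as name(argument=value, ...), one argument or row to a line, values as JSON. step_arm: Moves the arm, as the interface text tells. Its arguments: {"type":"object","properties":{"deltas":{"type":"array","items":{"type":"number"}},"squeeze":{"type":"number"}},"required":["deltas"]}

```bash
mkdir -p pics; ls
cat > h.py <<'E'
import numpy as np, cv2
from scipy.spatial.transform import Rotation as R
from rig import monitor, viewer, arm
def cam(name, st=None):
    c=viewer.calibration(name); K=np.array(c["intrinsics"])
    if "mount" in c:
        st=st or monitor.sense(); T=np.eye(4); T[:3,:3]=R.from_quat(st["tool_rot"]).as_matrix(); T[:3,3]=st["tcp_pos"]
        M=T@np.array(c["mount"]); return K,M[:3,:3],M[:3,3],c
    a=np.array(c["attitude"]); Rm=R.from_quat(a).as_matrix() if a.size==4 else a.reshape(3,3)
    return K,Rm,np.array(c["xyz"]),c
def ray(cm,u,v):
    K,Rm,p,_=cm; d=np.linalg.inv(K)@[u,v,1]; d=Rm@(d*[1,-1,-1]); return p,d/np.linalg.norm(d)
def onz(cm,u,v,z):
    p,d=ray(cm,u,v); return p+d*(z-p[2])/d[2]
def proj(cm,X):
    K,Rm,p,_=cm; q=(Rm.T@(np.array(X)-p))*[1,-1,-1]; q=K@q; return q[:2]/q[2]
def tri(c1,a,c2,b):
    p,d=ray(c1,*a);q,e=ray(c2,*b); s=np.linalg.lstsq(np.c_[d,-e],q-p,rcond=None)[0]
    x,y=p+s[0]*d,q+s[1]*e; return (x+y)/2,np.linalg.norm(x-y)
E
python3 - <<'E'
from h import *
s=monitor.sense(); print(s)
for n in("scene","side","wrist"):
    print(n,viewer.calibration(n)); cv2.imwrite(f"pics/{n}0.png",viewer.grab_frame(n)[:,:,::-1])
print(arm.finger_overhang)
E
```

```text
pics
{'time': 0.0, 'joint_positions': array([ 1.13739646,  0.43524938,  0.02493594,  1.57412155, -0.01162711,
        1.13396238, -0.07507691]), 'qvel': array([-0.0017674 , -0.00075373, -0.0015564 ,  0.0001837 , -0.00025572,
        0.00155182, -0.00052682]), 'joint_torque': array([ 5.99694667e-04, -6.70465279e+01,  1.02547813e+00, -3.16210663e+01,
        1.56036112e-02,  1.24855275e-02, -2.12012748e-05]), 'tcp_pos': array([ 0.20281781, -0.59066213,  0.24449964]), 'tool_rot': array([ 9.86354320e-01,  1.64634502e-01, -1.83058568e-04, -7.76692390e-04]), 'contact_force': array([-0.385142  ,  0.2070914 ,  0.35570339]), 'wrist_torque': array([ 0.00925371, -0.00430621, -0.03984999]), 'grasp_force': 0.0, 'gripper_width': 0.08515786154763653}
scene {'intrinsics': array([[383.8101448 ,   0.        , 275.48133229],
       [  0.        , 383.8101448 , 216.10910857],
       [  0.        ,   0.        ,   1.        ]]), 'xyz': array([0.85827061, 0.5682564 , 0.67452211]), 'attitude': array([0.10498037, 0.39377732, 0.87967245, 0.24514266])}
side {'intrinsics': array([[383.15879423,   0.        , 279.30775595],
       [  0.        , 383.15879423, 208.04020734],
       [  0.        ,   0.        ,   1.        ]]), 'xyz': array([0.29452432, 0.59840974, 0.76260676]), 'attitude': array([-0.06566062,  0.36418456,  0.91013967, -0.1862903 ])}
wrist {'intrinsics': array([[294.44524376,   0.        , 279.9049777 ],
       [  0.        , 294.44524376, 208.75654136],
       [  0.        ,   0.        ,   1.        ]]), 'mount': array([[-6.80687793e-04,  9.62101889e-01,  2.72689369e-01,
         6.90224832e-02],
       [ 9.99999586e-01,  4.90084842e-04,  7.67085123e-04,
        -1.10578504e-03],
       [ 6.04373120e-04,  2.72689778e-01, -9.62101824e-01,
        -1.27613229e-01],
       [ 0.00000000e+00,  0.00000000e+00,  0.00000000e+00,
         1.00000000e+00]])}
0.014
```

View pics/scene0.png

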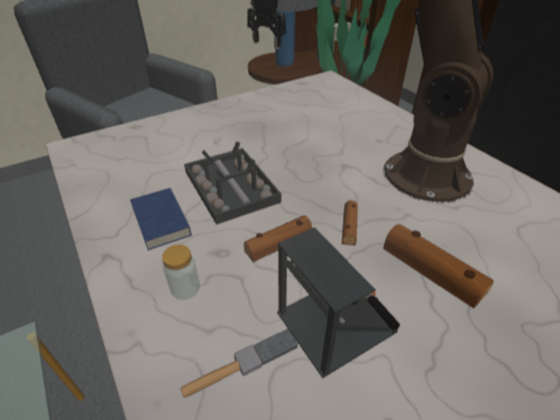

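View pics/side0.png

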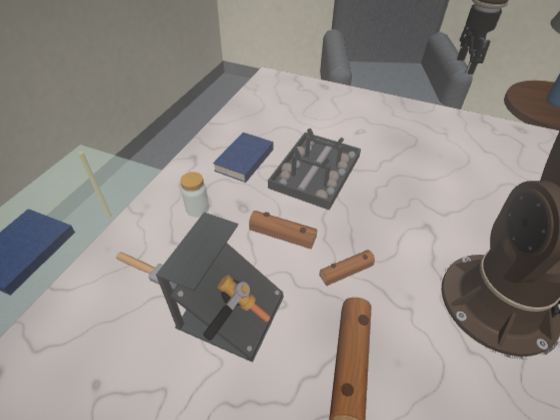

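Log-like candidates:
- Small: scene (350,222), side (347,267).
- Middle: scene (279,238), side (283,229).
- Large: scene (437,264), side (352,360).

The middle one is meant. I'll check it and the lever in a close crop and measure lengths.

Run:
```python
from h import *
a=cv2.imread("pics/side0.png");b=cv2.imread("pics/scene0.png")
def up(im,x,y,w,h,W,H): return cv2.resize(im[y:y+h,x:x+w],(W,H),interpolation=cv2.INTER_CUBIC)
top=np.hstack([up(a,150,200,150,160,375,400),up(b,240,215,170,160,425,400)])
bot=np.hstack([up(a,240,200,160,80,400,200),up(b,220,180,160,80,400,200)])
cv2.imwrite("pics/crop1.png",np.vstack([top,bot]))
cs,cd=cam("scene"),cam("side")
# log masks: brown-orange
for n,im,c in(("scene",b,cs),("side",a,cd)):
    hsv=cv2.cvtColor(im,cv2.COLOR_BGR2HSV); m=cv2.inRange(hsv,(3,110,50),(16,255,230))
    m=cv2.morphologyEx(m,cv2.MORPH_CLOSE,np.ones((5,5)))
    for k in cv2.findContours(m,0,2)[0]:
        if cv2.contourArea(k)<150: continue
        r=cv2.minAreaRect(k); bx=cv2.boxPoints(r)
        e=[(bx[0]+bx[1])/2,(bx[1]+bx[2])/2,(bx[2]+bx[3])/2,(bx[3]+bx[0])/2]
        P=[onz(c,*q,0.02) for q in e]
        print(n,np.round(r[0]),np.round(onz(c,*r[0],.02),3),[round(float(np.linalg.norm(P[i]-P[i+2])),3) for i in(0,1)],np.round(r[2]))
# grate corners of tray
print("grate scene",[np.round(onz(cs,*p,.032),3) for p in((186,162),(241,150),(278,186),(218,218))])
print("grate side",[np.round(onz(cd,*p,.032),3) for p in((311,134),(360,150),(327,202),(271,184))])
```

```text
scene [210. 379.] [0.802 0.243 0.02 ] [0.017, 0.101] 63.0
scene [437. 264.] [0.264 0.265 0.02 ] [0.241, 0.105] 32.0
scene [279. 237.] [0.518 0.008 0.02 ] [0.068, 0.176] 65.0
scene [350. 222.] [0.341 0.056 0.02 ] [0.03, 0.158] 2.0
scene [392.  70.] [-0.447 -0.617  0.02 ] [0.199, 0.585] 25.0
scene [282.  47.] [-0.196 -1.137  0.02 ] [0.991, 0.368] 84.0
scene [354.   9.] [-0.959 -1.5    0.02 ] [0.092, 0.464] 9.0
side [350. 359.] [0.272 0.263 0.02 ] [0.067, 0.246] 3.0
side [348. 265.] [0.337 0.05  0.02 ] [0.036, 0.135] 65.0
side [282. 226.] [0.525 0.002 0.02 ] [0.172, 0.046] 17.0
grate scene [array([ 0.598, -0.396,  0.032]), array([ 0.428, -0.368,  0.032]), array([ 0.425, -0.151,  0.032]), array([ 0.621, -0.118,  0.032])]
grate side [array([ 0.585, -0.388,  0.032]), array([ 0.419, -0.371,  0.032]), array([ 0.443, -0.116,  0.032]), array([ 0.608, -0.12 ,  0.032])]
```

View pics/crop1.png

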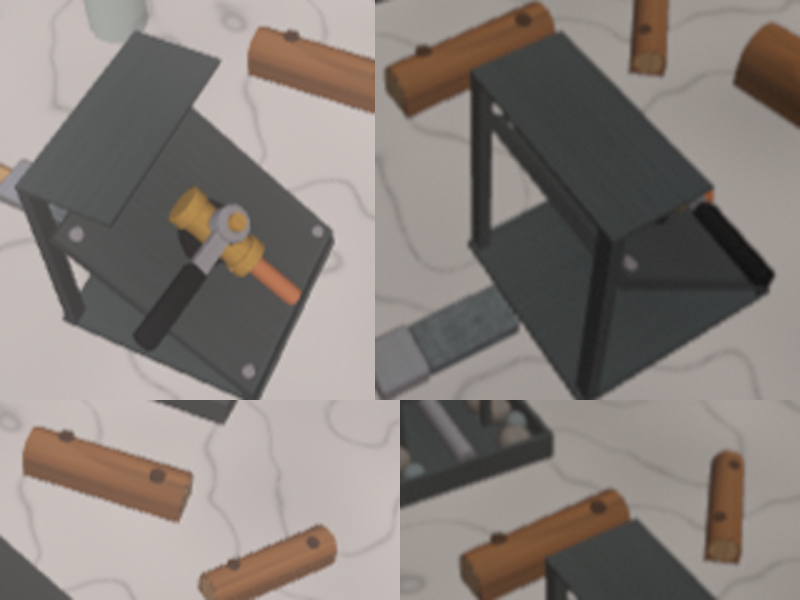

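The crop confirms the middle log: about 0.17 m long, with two dark knots. The small one measures about 0.14 m and the large one about 0.24 m. The lever hub is at side px (244,289) and the lever end at about (209,336), so the cock is shut. Next I'll move over the log and grate area for a wrist view.

step_arm(
  deltas=[2.1,4.1,0.8,0,0,0,8.5,2.1,4.1,0.8,0,0,0,8.5,2.1,4.1,0.8,0,0,0,8.5,2.1,4.1,0.8,0,0,0,8.5,2.1,4.1,0.8,0,0,0,8.5,2.1,4.1,0.8,0,0,0,8.5,2.1,4.1,0.8,0,0,0,8.5,2.1,4.1,0.8,0,0,0,8.5,2.1,4.1,0.8,0,0,0,8.5,2.1,4.1,0.8,0,0,0,8.5,2.1,4.1,0.8,0,0,0,8.5,2.1,4.1,0.8,0,0,0,8.5,0,0,0,0,0,0,8.5,0,0,0,0,0,0,8.5],
)

```text
time: 1.9
tcp_pos: [0.4546, -0.0996, 0.341]
tool_rot: [0.986, 0.165, -0.0, 0.0]
contact_force: [0.2, -0.9, 0.2]
gripper_width: 0.0852
grasp_force: 0.0
```

Run:
```python
from h import *
s=monitor.sense(); im=viewer.grab_frame("wrist"); cv2.imwrite("pics/w1.png",im[:,:,::-1])
np.save("w1.npy",np.r_[s["tcp_pos"],s["tool_rot"]]); print(s["time"],s["tcp_pos"],s["joint_positions"])
cs,cd=cam("scene"),cam("side")
S=[(314,228.2),(375.2,290.2),(331.2,311.8),(278.8,244.2)]; D=[(204.8,212.8),None]
for p in S: print("shield scene",np.round(onz(cs,*p,.204),4))
for p in [(238,224.8),(194,289.2),(157.2,274.8),(204.8,212.8)]: print("shield side",np.round(onz(cd,*p,.204),4))
for n,p in dict(hub=(244,288.8),end=(208.8,336),gs=(228,308.8)).items(): print(n,np.round(onz(cd,*p,.112),4))
```

```text
1.9 [ 0.45458135 -0.09964345  0.34098952] [ 0.4068898   0.12551895 -0.34273448  1.7660509   0.04469096  1.2583435
 -1.18719584]
shield scene [0.5504 0.1795 0.204 ]
shield scene [0.5499 0.3382 0.204 ]
shield scene [0.6296 0.3344 0.204 ]
shield scene [0.624  0.1806 0.204 ]
shield side [0.5465 0.18   0.204 ]
shield side [0.549  0.3359 0.204 ]
shield side [0.6216 0.3364 0.204 ]
shield side [0.6207 0.1782 0.204 ]
hub [0.5024 0.2535 0.112 ]
end [0.5169 0.3642 0.112 ]
gs [0.5107 0.3038 0.112 ]
```

View pics/w1.png

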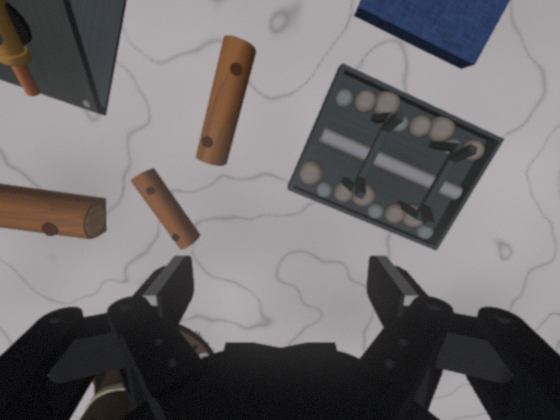

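The wrist view shows the target log from about (238,40) to (212,162). The grate tray corners are at (343,66), (501,138), (437,248) and (289,187), with the bars' upturned ends near (385,118)/(352,186) and (462,152)/(418,213). I'll now measure the log and grate poses.

Run:
```python
from h import *
w=np.load("w1.npy"); c=cam("wrist",dict(tcp_pos=w[:3],tool_rot=w[3:])); im=cv2.imread("pics/w1.png")
print("cam",c[2])
hsv=cv2.cvtColor(im,cv2.COLOR_BGR2HSV)
m=cv2.inRange(hsv,(3,100,40),(18,255,230)); m[:, :190]=0; m[:,270:]=0; m[200:]=0
m=cv2.morphologyEx(m,cv2.MORPH_CLOSE,np.ones((5,5)))
k=max(cv2.findContours(m,0,2)[0],key=cv2.contourArea)
for z in(.0,.022,.045):
    P=np.array([onz(c,*q[0],z)[:2]*1000 for q in k],np.float32); r=cv2.minAreaRect(P); print("log z",z,np.round(r[0],1),np.round(r[1],1),round(r[2],1))
g=cv2.inRange(hsv,(0,0,0),(180,255,95)); g[:,:275]=0; g[:55]=0; g[252:]=0; g[:,510:]=0
g=cv2.morphologyEx(g,cv2.MORPH_CLOSE,np.ones((9,9))); n,l,st,_=cv2.connectedComponentsWithStats(g)
i=l[175,330] or 1; 
k=max(cv2.findContours(g,0,2)[0],key=lambda k:cv2.contourArea(k) if cv2.pointPolygonTest(k,(395,155),False)>=0 else 0)
for z in(0,.032):
    P=np.array([onz(c,*q[0],z)[:2]*1000 for q in k],np.float32); r=cv2.minAreaRect(P); print("grate z",z,np.round(r[0],1),np.round(r[1],1),round(r[2],1))
for q in((343,66),(501,138),(437,248),(289,187)): print(np.round(onz(c,*q,.032),4))
v=im.copy(); cv2.drawContours(v,[k],-1,(0,255,0),1); cv2.imwrite("pics/w1g.png",cv2.resize(v[40:270,270:530],None,fx=3,fy=2.6,interpolation=2))
```

```text
cam [ 0.51960765 -0.07613354  0.46854168]
log z 0.0 [521.1  12.7] [183.4  46. ] 1.4
log z 0.022 [521.    8.6] [174.8  43.8] 1.4
log z 0.045 [521.    4.2] [165.8  41.6] 1.4
grate z 0 [ 520.7 -263.4] [279.8 201.4] 86.2
grate z 0.032 [ 520.6 -250.6] [260.7 187.7] 86.2
[ 0.62   -0.1319  0.032 ]
[ 0.6058 -0.3834  0.032 ]
[ 0.4218 -0.3754  0.032 ]
[ 0.4388 -0.1181  0.032 ]
```

View pics/w1g.png

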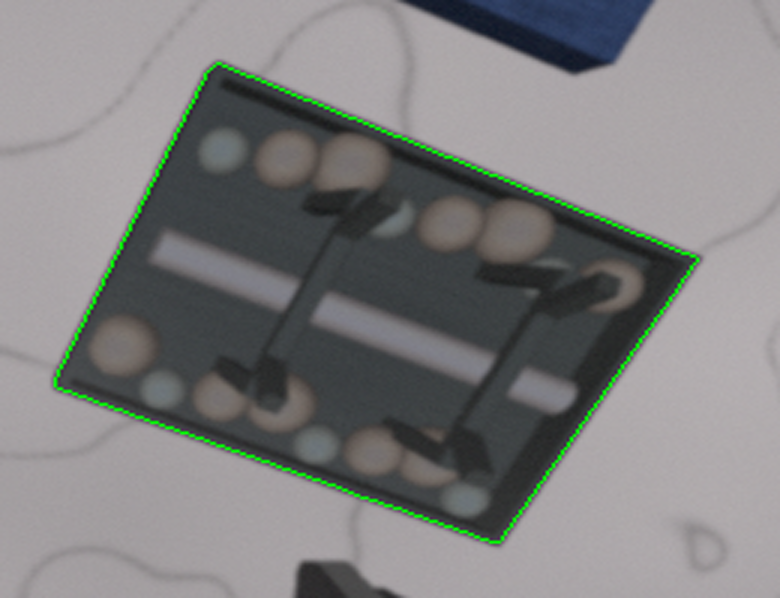

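Measured:
- Log: centre about (0.521, 0.0085), length along world x, yaw 1.4°.
- Grate: centre about (0.5206, -0.2506), yaw -3.8°. Its outline fits 260×188 mm.

I'll go over the log with the jaws across it.

step_arm(
  deltas=[1.33,2.16,-4,0,0,-0.061,8.5,1.33,2.16,-4,0,0,-0.061,8.5,1.33,2.16,-4,0,0,-0.061,8.5,1.33,2.16,-4,0,0,-0.061,8.5,1.32,2.17,-4,0,0,-0.062,8.5,0,0,0,0,0,0,8.5,0,0,0,0,0,0,8.5],
)

```text
time: 2.82
tcp_pos: [0.5213, 0.0075, 0.1418]
tool_rot: [1.0, 0.012, -0.0, 0.0]
contact_force: [0.3, 0.1, 0.1]
gripper_width: 0.0849
grasp_force: 0.0
```

Run:
```python
from h import *
s=monitor.sense(); im=viewer.grab_frame("wrist")[:,:,::-1].copy(); cv2.imwrite("pics/w2.png",im)
c=cam("wrist",s); print(s["tcp_pos"],s["joint_positions"],c[2])
hsv=cv2.cvtColor(im,cv2.COLOR_BGR2HSV); m=cv2.inRange(hsv,(3,100,40),(18,255,230)); m=cv2.morphologyEx(m,cv2.MORPH_CLOSE,np.ones((5,5)))
for k in cv2.findContours(m,0,2)[0]:
    if cv2.contourArea(k)<3000: continue
    print(cv2.boundingRect(k))
    for z in(.01,.022,.03,.045):
        P=np.array([onz(c,*q[0],z)[:2]*1000 for q in k],np.float32); r=cv2.minAreaRect(P); print(z,np.round(r[0],1),np.round(r[1],1),round(r[2],1))
w=np.load("w1.npy"); c=cam("wrist",dict(tcp_pos=w[:3],tool_rot=w[3:]))
G=R.from_euler('z',-3.8,degrees=True).as_matrix()
for q in((386.7,125.4),(359.3,182.3),(452.7,149.6),(424,205.4)): print("bar",np.round(G.T@(onz(c,*q,.08)-[.5206,-.2506,0])*1000,1))
```

```text
[0.52130267 0.0074842  0.1417862 ] [ 0.13828367  0.41038169 -0.33533668  1.92648696  0.17923176  0.83364725
 -1.83906831] [0.58996244 0.01031601 0.26938676]
(253, 104, 52, 202)
0.01 [511.1   9.3] [191.6  43.9] 1.4
0.022 [514.8   9.3] [182.7  41.9] 1.4
0.03 [517.2   9.4] [176.8  40.5] 1.4
0.045 [521.8   9.4] [165.7  38. ] 1.4
bar [39.  48.7 80. ]
bar [-39.9  47.5  80. ]
bar [ 45.3 -44.8  80. ]
bar [-34.4 -48.6  80. ]
```

View pics/w2.png

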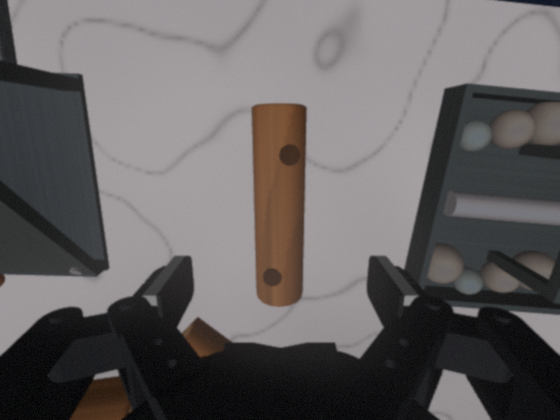

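The wrist shows the log centred between the jaws (x about 279, from y 104 to 305), with the jaws clear on both sides. I'll descend and grip.

step_arm(
  deltas=[0,0.2,-4,0,0,0,8.5,0,0,-4,0,0,0,8.5,0,0,-3,0,0,0,8.5,0,0,-1.2,0,0,0,8.5,0,0,0,0,0,0,8.5,0,0,0,0,0,0,3,0,0,0,0,0,0,3,0,0,0,0,0,0,3,0,0,0,0,0,0,3,0,0,0,0,0,0,3,0,0,0,0,0,0,3],
  squeeze=40,
)

```text
time: 4.25
tcp_pos: [0.5222, 0.0101, 0.0206]
tool_rot: [1.0, 0.012, 0.001, 0.001]
contact_force: [-1.7, -3.1, 9.5]
gripper_width: 0.043
grasp_force: 40.0
```

step_arm(
  deltas=[0,0,1,0,0,0,3,0,0,4,0,0,0,3,0,0,5,0,0,0,3,0,0,5,0,0,0,3,0,-2.6,0,0,0,0.148,3,0,-2.6,0,0,0,0.148,3,0,-2.6,0,0,0,0.148,3,0,-2.6,0,0,0,0.148,3,0,-2.6,0,0,0,0.148,3,0,-2.6,0,0,0,0.148,3,0,-2.6,0,0,0,0.148,3,0,-2.6,0,0,0,0.148,3,0,-2.6,0,0,0,0.148,3,0,-2.6,0,0,0,0.148,3,0,0,0,0,0,0,3,0,0,0,0,0,0,3],
)

```text
time: 6.25
tcp_pos: [0.5208, -0.2484, 0.1692]
tool_rot: [0.73, 0.683, -0.0, -0.001]
contact_force: [0.0, 0.3, -6.3]
gripper_width: 0.043
grasp_force: 43.8
```

Run:
```python
from h import *
s=monitor.sense(); im=viewer.grab_frame("wrist")[:,:,::-1].copy(); b=viewer.grab_frame("side")[:,:,::-1]
print(s["tcp_pos"],R.from_quat(s["tool_rot"]).as_matrix()[:,0],s["gripper_width"],s["joint_positions"],s["contact_force"])
cv2.imwrite("pics/p1.png",np.hstack([cv2.resize(im,(420,315)),cv2.resize(b[60:260,200:440],(378,315))]))
```

```text
[ 0.52084588 -0.24838033  0.16920297] [6.69938837e-02 9.97753055e-01 8.13216628e-04] 0.042959236113645674 [ 0.7948955   0.51313804 -0.62933371  1.74593518  0.35016746  0.99812712
 -0.03310458] [ 0.01167222  0.28610342 -6.3135899 ]
```

View pics/p1.png

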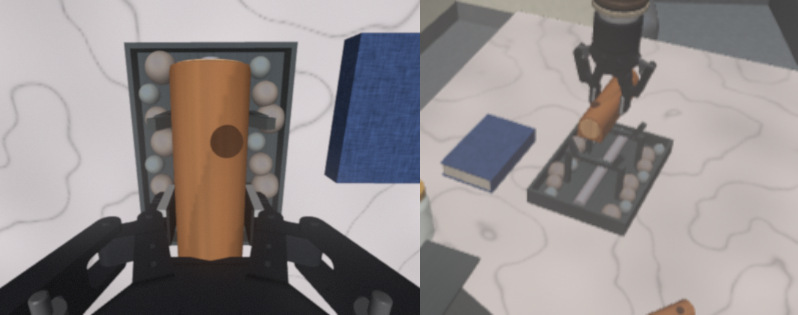

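The log is held along the grate's y axis over the tray. The tray's far corners are at wrist raw px (168,57) and (396,57). I'll do a quick numeric check of the centring.

Run:
```python
from h import *
s=monitor.sense(); c=cam("wrist",s); im=viewer.grab_frame("wrist")[:,:,::-1].copy()
G=R.from_euler('z',-3.8,degrees=True).as_matrix(); f=lambda q,z:np.round(G.T@(onz(c,*q,z)-[.5206,-.2506,0])*1000,1)
g=cv2.cvtColor(im,cv2.COLOR_BGR2GRAY).astype(int)
for v in(70,120,170,200):
    d=np.diff(cv2.GaussianBlur(g.astype(np.float32),(5,5),0)[v]); l=140+np.argmin(d[140:215]); r=340+np.argmax(d[340:425]); print(v,l,r,f((l,v),.032),f((r,v),.032))
col=cv2.GaussianBlur(g.astype(np.float32),(5,5),0)
for u in(190,380): t=30+np.argmin(np.diff(col[30:90,u])); print("top",u,t,f((u,t),.032))
h=cv2.cvtColor(im,cv2.COLOR_BGR2HSV); m=cv2.inRange(h,(3,100,40),(18,255,230)); k=max(cv2.findContours(m,0,2)[0],key=cv2.contourArea); print(cv2.boundingRect(k))
zt=s["tcp_pos"][2]-.0206
for v in(100,150,200):
    u=np.where(m[v])[0]; print("log",f((u[0],v),zt+.022),f((u[-1],v),zt+.022))
u=int(k[:,0,0][k[:,0,1].argmin()]); print("log end",f((275,cv2.boundingRect(k)[1]),zt+.045), "tcp",np.round(G.T@(s["tcp_pos"]-[.5206,-.2506,0])*1000,1))
```

```text
70 165 394 [-95.1 117.   32. ] [ 93.9 117.   32. ]
120 170 389 [-95.   77.5  32. ] [93.8 77.5 32. ]
170 175 385 [-94.9  34.3  32. ] [94.5 34.3 32. ]
200 178 382 [-94.8   6.4  32. ] [94.4  6.5 32. ]
top 190 56 [-73.6 127.5  32. ]
top 380 56 [ 81.4 127.5  32. ]
(226, 80, 108, 268)
log [-21.8  82.7 170.8] [ 21.4  82.7 170.8]
log [-21.9  62.8 170.8] [ 21.5  62.8 170.8]
log [-21.6  41.1 170.8] [ 21.2  41.1 170.8]
log end [ -1.6  87.  193.8] tcp [  0.5   2.8 169.4]
```

step_arm(
  deltas=[0,-0.25,-2.5,0,0,0,3,0,0,-2.5,0,0,0,3,0,0,-1,0,0,0,3,0,0,-0.4,0,0,0,3,0,0,-0.15,0,0,0,3,0,0,0,0,0,0,3],
)

```text
time: 7.15
tcp_pos: [0.5218, -0.2516, 0.1045]
tool_rot: [0.73, 0.683, 0.0, 0.0]
contact_force: [0.0, -0.0, -6.9]
gripper_width: 0.0429
grasp_force: 43.7
```

step_arm(
  deltas=[0,0,-0.15,0,0,0,3,0,0,-0.1,0,0,0,3,0,0,-0.1,0,0,0,3,0,0,0,0,0,0,3],
)

```text
time: 7.65
tcp_pos: [0.5214, -0.2516, 0.1007]
tool_rot: [0.73, 0.683, -0.0, 0.0]
contact_force: [-2.9, 0.4, 0.5]
gripper_width: 0.0431
grasp_force: 44.5
```

Touching: the weight has gone off the wrist. I'll release gently and rise.

step_arm(
  deltas=[0,0,0,0,0,0,4.8,0,0,0,0,0,0,5.5,0,0,0,0,0,0,7,0,0,0,0,0,0,8.5,0,0,0,0,0,0,8.5,0,0,2,0,0,0,8.5,0,0,4,0,0,0,8.5,0,0,5,0,0,0,8.5,0,0,5,0,0,0,8.5,0,0,0,0,0,0,8.5],
)

```text
time: 8.9
tcp_pos: [0.5236, -0.2517, 0.2646]
tool_rot: [0.73, 0.683, 0.002, 0.003]
contact_force: [0.2, -0.4, -1.0]
gripper_width: 0.0848
grasp_force: 0.0
```

Run:
```python
from h import *
s=monitor.sense(); im=viewer.grab_frame("wrist")[:,:,::-1].copy(); b=viewer.grab_frame("side")[:,:,::-1]
print(s["time"],s["tcp_pos"],s["joint_positions"])
cv2.imwrite("pics/p2.png",np.hstack([cv2.resize(im,(420,315)),cv2.resize(b[60:260,200:440],(378,315))]))
```

```text
8.9 [ 0.52355925 -0.25168546  0.26456405] [ 0.8271354   0.42692851 -0.66508315  1.62183246  0.28120602  1.1827472
  0.03410806]
```

View pics/p2.png

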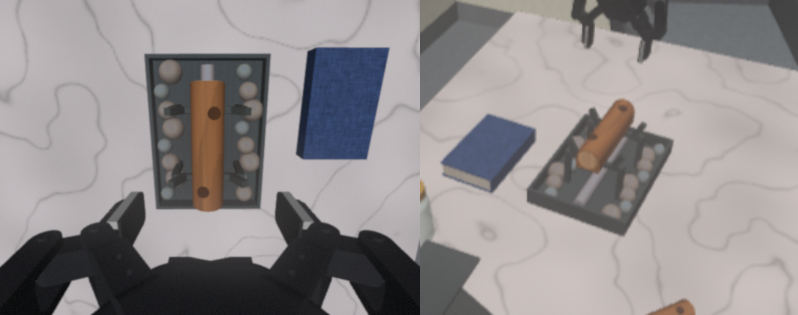

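The picture shows the log lying across both bars between the upturned ends and the gripper free above it. Now I'll check the log's centring numerically, find the lever's angle and work out the push waypoints.

```bash
cat > lev.py <<'E'
from h import *
S0=np.array([.5435,.258,0]); YAW=-0.7
B=R.from_euler('z',YAW,degrees=True).as_matrix(); c4,s4=np.cos(np.radians(40)),np.sin(np.radians(40))
F=B@np.array([[c4,0,-s4],[0,1,0],[s4,0,c4]])   # columns: s (up slope), y, n(out)
HUB=S0+B@[-.037,0,.112]
W=lambda s,y,n: HUB+F@(np.array([s,y,n])/1000)
L=lambda p: F.T@(np.array(p)-HUB)*1000
def fing(th,r): # finger centre touching lever at angle th, corner at radius r
    u=np.array([np.sin(th),np.cos(th)]); t=np.array([np.cos(th),-np.sin(th)])
    return r*u-9*t-np.array([14.5,-11])
E
python3 - <<'E'
from lev import *
s=monitor.sense(); c=cam("wrist",s); im=viewer.grab_frame("wrist")[:,:,::-1].copy()
G=R.from_euler('z',-3.8,degrees=True).as_matrix(); f=lambda q,z:np.round(G.T@(onz(c,*q,z)-[.5206,-.2506,0])*1000,1)
h=cv2.cvtColor(im,cv2.COLOR_BGR2HSV); m=cv2.inRange(h,(3,100,40),(18,255,230)); k=max(cv2.findContours(m,0,2)[0],key=cv2.contourArea)
x,y,w,hh=cv2.boundingRect(k)
for v in(130,180,230): u=np.where(m[v])[0]; print("log x",f((u[0],v),.102),f((u[-1],v),.102))
print("far end",f((x+w/2,y),.125),"near end",f((x+w/2,y+hh),.085),f((x+w/2,y+hh),.1))
cd=cam("side"); cs=cam("scene"); print("HUB",HUB, "proj hub+12n",proj(cd,W(0,0,12)))
for d in(-6,0,5,10,15):
    t=np.radians(d); print(d,proj(cd,W(115*np.sin(t),115*np.cos(t),4)),proj(cd,W(45*np.sin(t),45*np.cos(t),4)), "scene end",proj(cs,W(115*np.sin(t),115*np.cos(t),4)))
print("start standoff",W(-40,72,70),"tool z",-F[:,2])
for d in(0,15,30,45,60,75,85,90,95): q=fing(np.radians(d),68); print(d,np.round(q,1),np.round(W(*q,2)*100,2))
E
```

```text
log x [-21.2  65.  102. ] [ 21.1  65.  102. ]
log x [-21.2  17.5 102. ] [ 21.   17.5 102. ]
log x [-21.3 -34.6 102. ] [ 21.  -34.6 102. ]
far end [  0.4  83.3 125. ] near end [   0.3 -106.8   85. ] [  0.4 -98.1 100. ]
HUB [0.50650276 0.25845203 0.112     ] proj hub+12n [244.27212853 289.00236659]
-6 [216.95411892 346.01747545] [232.81533062 310.46336768] scene end [404.25310104 326.68311514]
0 [211.69935791 342.36795929] [230.91881647 309.05435873] scene end [401.4025957  326.89074432]
5 [207.56161642 338.80716678] [229.42942725 307.70733332] scene end [398.54264871 326.61866803]
10 [203.69084285 334.80707929] [228.03678291 306.21472747] scene end [395.25862644 325.93042129]
15 [200.12895879 330.40517995] [226.75312089 304.58891424] scene end [391.57326092 324.82079748]
start standoff [0.43175112 0.33137071 0.13991161] tool z [ 0.64273964 -0.00785294 -0.76604444]
0 [-23.5  79. ] [48.82 33.77  9.84]
15 [-5.6 79. ] [50.19 33.75 10.99]
30 [11.7 74.4] [51.51 33.27 12.11]
45 [27.2 65.4] [52.69 32.37 13.1 ]
60 [39.9 52.8] [53.64 31.09 13.92]
75 [48.9 37.3] [54.31 29.53 14.49]
85 [52.5 25.9] [54.57 28.39 14.73]
90 [53.5 20. ] [54.64 27.8  14.79]
95 [54. 14.] [54.68 27.2  14.83]
```

The log is centred: x within 0.3 mm, ends near ±85 mm. The hub prediction projects to (244.3,289.0) against (244,288.8) seen, and the lever sits about 0–5° from shut. I'll go to a standoff in front of the face, tilted 40°, with the fingers closed.

step_arm(
  deltas=[-0.765,4.86,0.5,-0.0023,-0.0582,0.0045,0,-0.765,4.86,0.5,-0.0023,-0.0582,0.0045,0,-0.765,4.86,0.5,-0.0023,-0.0582,0.0045,0,-0.765,4.86,0.5,-0.0023,-0.0582,0.0045,0,-0.765,4.86,0.5,-0.0023,-0.0582,0.0045,0,-0.765,4.86,0.5,-0.0023,-0.0582,0.0045,0,-0.765,4.86,0.5,-0.0023,-0.0582,0.0045,0,-0.765,4.86,0.5,-0.0023,-0.0582,0.0045,0,-0.765,4.86,0.5,-0.0023,-0.0582,0.0045,0,-0.765,4.86,0.5,-0.0023,-0.0582,0.0045,0,-0.765,4.86,0.5,-0.0023,-0.0582,0.0045,0,-0.765,4.86,0.5,-0.0023,-0.0582,0.0045,0,0,0,0,0,0,0,0,0,0,0,0,0,0,0,0,0,0,0,0,0,0],
  squeeze=60,
)

```text
time: 10.92
tcp_pos: [0.4319, 0.3182, 0.3178]
tool_rot: [0.671, 0.662, 0.233, 0.24]
contact_force: [0.9, -0.2, 0.7]
gripper_width: -0.0001
grasp_force: 0.0
```

```bash
cat >> lev.py <<'E'
def rep():
    s=monitor.sense(); Rt=R.from_quat(s["tool_rot"]); tgt=R.from_matrix(np.c_[F[:,1],F[:,0],-F[:,2]])
    print("t",s["time"],"tcp",np.round(s["tcp_pos"],4),"L(s,y,n)mm",np.round(L(s["tcp_pos"]),1),"roterr",np.round((tgt*Rt.inv()).as_rotvec(),3),"q",np.round(s["joint_positions"],2),"F(s,y,n)",np.round(F.T@s["contact_force"],1),"w",round(s["gripper_width"],4))
    return s
E
python3 -c "
from lev import *
rep()
im=viewer.grab_frame('wrist')[:,:,::-1]; b=viewer.grab_frame('side')[:,:,::-1]
cv2.imwrite('pics/p3.png',np.hstack([cv2.resize(im,(400,300)),cv2.resize(b[150:400,120:453],(400,300))]))
print((W(-40,72,70)-monitor.sense()['tcp_pos'])*100)"
```

```text
t 10.925 tcp [0.4319 0.3182 0.3178] L(s,y,n)mm [ 74.6  58.9 206.1] roterr [ 0.006 -0.016  0.003] q [-0.05  0.22 -1.21  2.05  1.04  1.05 -1.81] F(s,y,n) [ 1.1 -0.2 -0.1] w -0.0001
[ -0.03043538   1.30377236 -17.83603214]
```

View pics/p3.png

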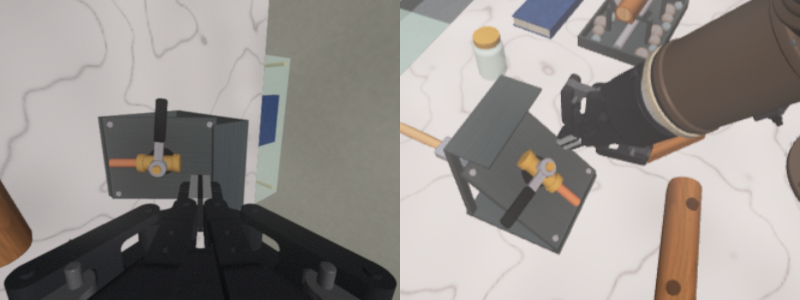

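The wrist view shows the lever (black grip, wrist raw (225,160)) pointing to +y and the face below; the path is free. Joint 3 is close to its limit, so I'll descend a little and watch it.

step_arm(
  deltas=[0,0.3,-3,0,-0.008,0,0,0,0.3,-3,0,-0.008,0,0,0,0,0,0,0,0,0],
)

```text
time: 11.4
tcp_pos: [0.4311, 0.3246, 0.2566]
tool_rot: [0.668, 0.661, 0.237, 0.245]
contact_force: [-0.2, -0.0, 0.7]
gripper_width: 0.0003
grasp_force: 0.0
```

```bash
python3 -c "
from lev import *
rep()"
```

```text
t 11.4 tcp [0.4311 0.3246 0.2566] L(s,y,n)mm [ 34.5  65.2 159.7] roterr [ 0.007 -0.002  0.001] q [-0.19  0.34 -1.14  2.14  1.21  1.08 -2.04] F(s,y,n) [ 0.3 -0.   0.6] w 0.0003
```

step_arm(
  deltas=[0,0.3,-3,0,0,0,0,0,0.3,-3,0,0,0,0,0,0,0,0,0,0,0],
)

```text
time: 11.78
tcp_pos: [0.4312, 0.3315, 0.1979]
tool_rot: [0.668, 0.661, 0.238, 0.245]
contact_force: [-0.2, 0.2, 0.2]
gripper_width: 0.0004
grasp_force: 0.0
```

```bash
python3 -c "
from lev import *
rep()"
```

```text
t 11.775 tcp [0.4312 0.3315 0.1979] L(s,y,n)mm [ -3.2  72.2 114.8] roterr [ 0.006 -0.002  0.   ] q [-0.3   0.45 -1.07  2.2   1.35  1.11 -2.23] F(s,y,n) [-0.   0.2  0.3] w 0.0004
```

step_arm(
  deltas=[0.3,0.12,-3.3,0,0,0,0,0.4,0.13,-3.3,0,0,0,0,1,0,-1.2,0,0,0,0,0,0,0,0,0,0,0],
)

```text
time: 12.28
tcp_pos: [0.4491, 0.3345, 0.1214]
tool_rot: [0.669, 0.66, 0.239, 0.245]
contact_force: [-0.2, 0.4, 0.9]
gripper_width: -0.0001
grasp_force: 0.0
```

```bash
python3 -c "
from lev import *
rep()"
```

```text
t 12.275 tcp [0.4491 0.3345 0.1214] L(s,y,n)mm [-38.6  75.3  44.7] roterr [0.004 0.    0.002] q [-0.39  0.62 -0.97  2.24  1.55  1.14 -2.43] F(s,y,n) [0.4 0.4 0.9] w -0.0001
```

step_arm(
  deltas=[1.4,0,-1.7,0,0,0,0,1.3,0,-1.6,0,0,0,0,0,0,0,0,0,0,0],
)

```text
time: 12.65
tcp_pos: [0.4759, 0.3345, 0.0884]
tool_rot: [0.669, 0.66, 0.239, 0.245]
contact_force: [-0.7, 1.0, -0.1]
gripper_width: 0.0001
grasp_force: 0.0
```

```bash
python3 -c "
from lev import *
rep()
im=viewer.grab_frame('wrist')[:,:,::-1]; b=viewer.grab_frame('side')[:,:,::-1]
cv2.imwrite('pics/p4.png',np.hstack([cv2.resize(im,(400,300)),cv2.resize(b[220:370,160:360],(400,300),interpolation=2)]))"
```

```text
t 12.65 tcp [0.4759 0.3345 0.0884] L(s,y,n)mm [-39.3  75.6   2.2] roterr [0.004 0.001 0.002] q [-0.38  0.7  -0.92  2.23  1.65  1.13 -2.46] F(s,y,n) [-0.6  1.   0.4] w 0.0001
```

View pics/p4.png

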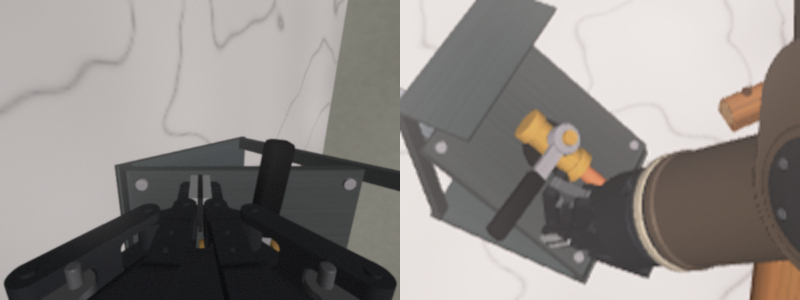

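The wrist and side views show the closed fingertips just down-slope of the lever's black grip, ready to push. First a push up-slope to find contact.

step_arm(
  deltas=[0.35,0,0.29,0,0,0,0,0.35,0,0.29,0,0,0,0,0.35,0,0.29,0,0,0,0,0.35,0,0.29,0,0,0,0,0,0,0,0,0,0,0],
)

```text
time: 13.38
tcp_pos: [0.4893, 0.3349, 0.0992]
tool_rot: [0.668, 0.661, 0.239, 0.245]
contact_force: [-0.3, 0.1, -0.0]
gripper_width: 0.0002
grasp_force: 0.0
```

```bash
python3 -c "
from lev import *
rep()"
```

```text
t 13.375 tcp [0.4893 0.3349 0.0992] L(s,y,n)mm [-22.1  76.2   1.8] roterr [0.004 0.    0.   ] q [-0.35  0.68 -0.92  2.21  1.63  1.11 -2.4 ] F(s,y,n) [-0.2  0.1  0.2] w 0.0002
```

step_arm(
  deltas=[0.35,0,0.29,0,0,0,0,0.35,0,0.29,0,0,0,0,0.35,0,0.29,0,0,0,0,0.35,0,0.29,0,0,0,0,0,0,0,0,0,0,0],
)

```text
time: 14.0
tcp_pos: [0.5006, 0.3346, 0.1086]
tool_rot: [0.668, 0.662, 0.237, 0.243]
contact_force: [-8.9, 0.2, -7.4]
gripper_width: 0.0002
grasp_force: 5.3
```

```bash
python3 -c "
from lev import *
rep()"
```

```text
t 14.0 tcp [0.5006 0.3346 0.1086] L(s,y,n)mm [-7.4 76.1  1.8] roterr [ 0.005 -0.006 -0.002] q [-0.32  0.66 -0.92  2.18  1.61  1.09 -2.35] F(s,y,n) [-11.6   0.1   0.1] w 0.0002
```

step_arm(
  deltas=[0.32,-0.14,0.27,0,0,0,0,0.32,-0.14,0.27,0,0,0,0,0.32,-0.14,0.27,0,0,0,0,0.32,-0.14,0.27,0,0,0,0,0.28,-0.25,0.24,0,0,0,0,0.28,-0.25,0.24,0,0,0,0,0.28,-0.25,0.24,0,0,0,0,0.28,-0.25,0.24,0,0,0,0],
)

```text
time: 15.0
tcp_pos: [0.525, 0.3226, 0.1299]
tool_rot: [0.667, 0.663, 0.24, 0.241]
contact_force: [-2.0, 10.0, -11.3]
gripper_width: 0.0
grasp_force: 6.2
```

```bash
python3 -c "
from lev import *
rep()"
```

```text
t 15.0 tcp [0.525  0.3226 0.1299] L(s,y,n)mm [25.1 64.4  2.3] roterr [ 0.001 -0.004 -0.006] q [-0.25  0.62 -0.93  2.16  1.6   1.03 -2.26] F(s,y,n) [-8.9  9.9 -7.3] w 0.0
```

step_arm(
  deltas=[0.23,-0.33,0.19,0,0,0,0,0.23,-0.33,0.19,0,0,0,0,0.23,-0.33,0.19,0,0,0,0,0.23,-0.33,0.19,0,0,0,0,0.15,-0.4,0.13,0,0,0,0,0.15,-0.4,0.13,0,0,0,0,0.15,-0.4,0.13,0,0,0,0],
)

```text
time: 15.88
tcp_pos: [0.5406, 0.3, 0.1437]
tool_rot: [0.666, 0.663, 0.243, 0.241]
contact_force: [7.3, 16.5, -7.6]
gripper_width: 0.0002
grasp_force: 7.4
```

```bash
python3 -c "
from lev import *
rep()"
```

```text
t 15.875 tcp [0.5406 0.3    0.1437] L(s,y,n)mm [46.  42.   2.7] roterr [-0.003  0.    -0.008] q [-0.18  0.59 -0.93  2.17  1.6   0.98 -2.21] F(s,y,n) [  0.6  16.6 -10.4] w 0.0002
```

step_arm(
  deltas=[0.1,-0.38,0.08,0,0,0,0,0.08,-0.38,0.06,0,0,0,0,0.06,-0.35,0.05,0,0,0,0],
)

```text
time: 16.25
tcp_pos: [0.5444, 0.2893, 0.1468]
tool_rot: [0.666, 0.662, 0.244, 0.242]
contact_force: [11.1, 16.0, -4.4]
gripper_width: -0.0001
grasp_force: 7.5
```

```bash
python3 -c "
from lev import *
rep()"
```

```text
t 16.25 tcp [0.5444 0.2893 0.1468] L(s,y,n)mm [51.1 31.3  2.6] roterr [-0.004  0.003 -0.008] q [-0.16  0.57 -0.93  2.17  1.61  0.97 -2.2 ] F(s,y,n) [  5.5  16.1 -10.4] w -0.0001
```

step_arm(
  deltas=[0.02,-0.25,0.02,0,0,0,0,0.01,-0.25,0.01,0,0,0,0],
)

```text
time: 16.5
tcp_pos: [0.5452, 0.2844, 0.1477]
tool_rot: [0.666, 0.662, 0.244, 0.243]
contact_force: [10.8, 16.7, -1.2]
gripper_width: -0.0001
grasp_force: 7.6
```

```bash
python3 -c "
from lev import *
rep()"
```

```text
t 16.5 tcp [0.5452 0.2844 0.1477] L(s,y,n)mm [52.4 26.4  2.6] roterr [-0.004  0.005 -0.007] q [-0.15  0.57 -0.93  2.18  1.61  0.96 -2.2 ] F(s,y,n) [ 7.3 16.8 -7.7] w -0.0001
```

step_arm(
  deltas=[0,-0.2,0,0,0,0,0,0,-0.2,0,0,0,0,0],
)

```text
time: 16.75
tcp_pos: [0.5457, 0.2805, 0.1482]
tool_rot: [0.666, 0.662, 0.245, 0.243]
contact_force: [12.8, 16.0, 0.3]
gripper_width: 0.0004
grasp_force: 7.7
```

```bash
python3 -c "
from lev import *
rep()"
```

```text
t 16.75 tcp [0.5457 0.2805 0.1482] L(s,y,n)mm [53.1 22.5  2.7] roterr [-0.004  0.006 -0.007] q [-0.14  0.56 -0.93  2.19  1.62  0.95 -2.2 ] F(s,y,n) [ 9.9 16.1 -7.9] w 0.0004
```

step_arm(
  deltas=[0,-0.15,0,0,0,0,0,0,-0.15,0,0,0,0,0],
)

```text
time: 17.0
tcp_pos: [0.5458, 0.2777, 0.1484]
tool_rot: [0.666, 0.662, 0.245, 0.243]
contact_force: [12.0, 16.2, 2.5]
gripper_width: 0.0001
grasp_force: 8.2
```

```bash
python3 -c "
from lev import *
rep()"
```

```text
t 17.0 tcp [0.5458 0.2777 0.1484] L(s,y,n)mm [53.3 19.7  2.8] roterr [-0.004  0.006 -0.007] q [-0.13  0.56 -0.93  2.19  1.62  0.95 -2.2 ] F(s,y,n) [10.7 16.4 -5.7] w 0.0001
```

step_arm(
  deltas=[0,-0.13,0,0,0,0,0,0,-0.13,0,0,0,0,0],
)

```text
time: 17.25
tcp_pos: [0.5459, 0.2755, 0.1486]
tool_rot: [0.666, 0.662, 0.245, 0.243]
contact_force: [12.7, 17.5, 2.0]
gripper_width: 0.0
grasp_force: 8.9
```

```bash
python3 -c "
from lev import *
rep()"
```

```text
t 17.25 tcp [0.5459 0.2755 0.1486] L(s,y,n)mm [53.5 17.5  2.8] roterr [-0.005  0.007 -0.008] q [-0.13  0.56 -0.93  2.19  1.63  0.95 -2.2 ] F(s,y,n) [10.8 17.7 -6.5] w 0.0
```

step_arm(
  deltas=[0,-0.1,0,0,0,0,0,0,-0.1,0,0,0,0,0],
)

```text
time: 17.5
tcp_pos: [0.5459, 0.2746, 0.1487]
tool_rot: [0.665, 0.662, 0.246, 0.242]
contact_force: [14.1, 21.1, -1.8]
gripper_width: -0.0001
grasp_force: 10.9
```

```bash
python3 -c "
from lev import *
rep()"
```

```text
t 17.5 tcp [0.5459 0.2746 0.1487] L(s,y,n)mm [53.7 16.6  2.9] roterr [-0.006  0.007 -0.009] q [-0.12  0.56 -0.93  2.2   1.63  0.94 -2.2 ] F(s,y,n) [  9.4  21.3 -10.3] w -0.0001
```

Force is climbing (about 4 N/mm) and motion has slowed, which is the stop. One more small nudge to confirm.

step_arm(
  deltas=[0,-0.1,0,0,0,0,0,0,-0.03,0,0,0,0,0],
)

```text
time: 17.75
tcp_pos: [0.5459, 0.2743, 0.1488]
tool_rot: [0.665, 0.662, 0.246, 0.242]
contact_force: [16.2, 23.5, -3.3]
gripper_width: 0.0002
grasp_force: 11.9
```

```bash
python3 -c "
from lev import *
rep()"
```

```text
t 17.75 tcp [0.5459 0.2743 0.1488] L(s,y,n)mm [53.7 16.3  3. ] roterr [-0.008  0.006 -0.01 ] q [-0.12  0.56 -0.93  2.2   1.63  0.94 -2.2 ] F(s,y,n) [ 10.1  23.7 -12.8] w 0.0002
```

The stop is firm: 0.3 mm of travel for 2.4 N, about 1.5 N·m in all. I'll back off sideways, then straight out from the face.

step_arm(
  deltas=[0,0.4,0,0,0,0,0,0,0.7,0,0,0,0,0,0,1,0,0,0,0,0,0,0.8,0,0,0,0,0,-1.3,0,1.5,0,0,0,0,-2.6,0,3,0,0,0,0,-3,0,3.6,0,0,0,0,-3,0,3.6,0,0,0,0,0,0,0,0,0,0,0,0,0,0,0,0,0,0],
)

```text
time: 19.0
tcp_pos: [0.4449, 0.2934, 0.2612]
tool_rot: [0.668, 0.661, 0.239, 0.245]
contact_force: [-0.2, -0.8, -1.2]
gripper_width: -0.0
grasp_force: 0.0
```

Run:
```python
from lev import *
s=rep(); im=viewer.grab_frame("wrist")[:,:,::-1].copy(); cw=cam("wrist",s); sd=viewer.grab_frame("side")[:,:,::-1].copy(); cd=cam("side")
cv2.imwrite("pics/p5.png",im); cv2.imwrite("pics/p5s.png",sd)
# lever bar is grey & bright between hub and grip: scan circles in the lever plane
for n,I,c in(("wrist",im,cw),("side",sd,cd)):
    h=cv2.cvtColor(I,cv2.COLOR_BGR2HSV).astype(int)
    for r in(24,28,32,36,40):
        a=np.arange(-30,130,1.); px=np.array([proj(c,W(r*np.sin(t),r*np.cos(t),4)) for t in np.radians(a)])
        ok=(px>0).all(1)&(px[:,0]<559)&(px[:,1]<419); v=np.array([I[int(round(y)),int(round(x))] if o else [0,0,0] for (x,y),o in zip(px,ok)]).astype(int)
        g=(v.max(1)-v.min(1)<35)&(v.mean(1)>95); print(n,r,ok.sum(),a[g][[0,-1]] if g.any() else None, a[g].mean() if g.any() else None, np.round(px[120]))
```

```text
t 19.0 tcp [0.4449 0.2934 0.2612] L(s,y,n)mm [ 48.4  34.2 154.2] roterr [0.005 0.    0.001] q [-0.11  0.27 -1.11  2.17  1.19  0.97 -1.98] F(s,y,n) [-0.9 -0.8 -0.8] w -0.0
wrist 24 160 [ 67. 108.] 87.5 [257. 232.]
wrist 28 160 [ 71. 105.] 88.0 [261. 232.]
wrist 32 160 [ 73. 103.] 88.0 [265. 232.]
wrist 36 160 [ 73. 102.] 87.5 [269. 232.]
wrist 40 160 [ 75. 125.] 99.16279069767442 [273. 233.]
side 24 160 [ 69. 129.] 99.0 [233. 282.]
side 28 160 [ 70. 129.] 99.5 [232. 281.]
side 32 160 [-26. 129.] 86.0 [230. 279.]
side 36 160 [-16. 129.] 96.05172413793103 [229. 278.]
side 40 160 [-30. 129.] 75.52173913043478 [227. 277.]
```

Wrist measurement puts the lever at about 88° with my rough stand yaw. I'll measure it against the stand's own face edges, so that the yaw error drops out.

Run:
```python
from lev import *
s=monitor.sense(); c=cam("wrist",s); I=cv2.imread("pics/p5.png").astype(np.float32); g=cv2.GaussianBlur(I.mean(2),(3,3),0)
samp=lambda P:cv2.remap(g,np.float32([[p[0] for p in P]]),np.float32([[p[1] for p in P]]),1)[0]
def prof(sv,ys,n): return samp([proj(c,W(sv,y,n)) for y in ys])
# face edges (lines along s at y=+-80, n=-35)
for y0 in(80,-80):
    ys=np.arange(y0-12,y0+12.1,.25); pts=[]
    for sv in np.arange(-80,50,5):
        p=proj(c,W(sv,y0,-35))
        if not(5<p[0]<555 and 5<p[1]<415): continue
        v=prof(sv,ys,-35); d=np.abs(np.diff(v)); k=d.argmax()
        if d[k]>2: pts.append((sv,ys[k]+.125))
    if len(pts)>5:
        pts=np.array(pts); f=np.polyfit(*pts.T,1); res=pts[:,1]-np.polyval(f,pts[:,0]); ok=abs(res)<1; f=np.polyfit(*pts[ok].T,1); print("edge",y0,len(pts),ok.sum(),"slope deg",np.degrees(np.arctan(f[0])),"y@0",f[1])
# lever bar edges: bright inside
ys=np.arange(-14,14.1,.25); pts=[]
for sv in np.arange(20,42,2):
    v=prof(sv,ys,3.5); d=np.diff(v); a,b=ys[d.argmax()],ys[d.argmin()]; pts.append((sv,(a+b)/2)); print(sv,a,b,end=" | ")
pts=np.array(pts); f=np.polyfit(*pts.T,1); print("\nlever slope deg",np.degrees(np.arctan(f[0])),"y@0",f[1])
# grip edges at larger r
for sv in(48,54,60,66,72):
    v=prof(sv,np.arange(-16,16.1,1),7); print(sv,np.round(v).astype(int).tolist())
```

```text
edge 80 26 24 slope deg 2.521875593814817 y@0 86.0326449275362
edge -80 21 5 slope deg 2.8624052261117283 y@0 -81.37499999999997
20 -6.75 7.25 | 22 -6.75 7.0 | 24 -6.5 7.5 | 26 -7.0 7.5 | 28 -7.0 6.75 | 30 -7.0 6.75 | 32 -6.75 6.75 | 34 -6.75 8.25 | 36 -6.5 8.0 | 38 -7.0 8.0 | 40 -7.0 8.0 | 
lever slope deg 1.2043361466680964 y@0 -0.3238636363636362
48 [43, 44, 45, 49, 55, 66, 75, 78, 76, 66, 51, 40, 36, 37, 38, 38, 38, 38, 38, 38, 38, 38, 37, 36, 36, 35, 34, 36, 44, 58, 70, 77, 79]
54 [112, 112, 111, 107, 99, 89, 82, 79, 75, 65, 51, 41, 37, 37, 37, 37, 37, 38, 38, 38, 38, 37, 36, 35, 36, 35, 33, 35, 43, 56, 69, 76, 78]
60 [99, 98, 96, 93, 88, 84, 81, 79, 75, 64, 50, 40, 35, 35, 36, 37, 37, 36, 36, 36, 37, 37, 36, 36, 36, 35, 33, 34, 42, 57, 69, 76, 79]
66 [79, 78, 78, 78, 78, 80, 80, 79, 75, 65, 51, 40, 36, 35, 35, 36, 35, 35, 36, 36, 37, 37, 37, 35, 35, 34, 32, 34, 42, 55, 68, 76, 78]
72 [78, 78, 77, 77, 78, 79, 79, 79, 75, 65, 51, 41, 36, 35, 34, 34, 35, 36, 36, 36, 36, 36, 37, 37, 35, 34, 33, 34, 42, 55, 68, 76, 79]
```

The grip's edges run parallel to the slope axis from r = 48 to 72 mm, so the lever points straight up the slope and stayed there after release. Together with the firm stop in the force reading, that means it is home. The robot is clear of everything, so I'm handing in.

```bash
python3 -c "
from h import *
print(arm.close_job())"
```

```text
the job is handed in; nothing more can be done
None
```

The job is handed in at about 19 s of the 72 s allowed: the middle log was set down centred across both grate bars and released. The lever was then swung against its open stop at about 24 N, below the 28 N forcing limit, and it stayed there when let go; the jar, book and brush were not touched, and the verdict was not shown.

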